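# Wind the press plate onto a car control unit and start the reader

## Robot

A 6-joint arm with a two-finger parallel gripper is mounted at the origin on the work surface. World frame = base frame: x ahead of the robot, y to its left, z up, the work surface at z = 0. Lengths are in mm, angles in rad, forces in N, time in s.
With the tool pointing down it reaches from about 425 to 925 mm from the base axis. Payload 12.5 kg.
Tool frame: the origin (TCP) lies between the finger pads; the fingertips stand arm.tip_extent ahead of it and the grasp point (between the pads) lies 2 mm behind it (arm.tip_extent is the distance from the TCP to the fingertips, in mm); z points along the fingers, y is the line along which they close (so a half turn about z gives the same grasp; the last joint's range is limited). The gripper opens to 85 mm and grips with 20 to 120 N. Pads are 22 mm wide; open, the fingers measure 114 mm over their backs; the gripper's body (76 mm by 85 mm) begins 54 mm behind the grasp point. The pads swing forward as they close: fully open they stand 13 mm farther back than shut.
Start: joints at [1.017, 0.491, 1.559, -0, 1.092, -0.106], TCP at [270.6, 563.399, 248.327] pointing down, gripper open.
Joint ranges: [-3.1, 3.1], [-0.84, 2.19], [0.05, 2.79], [-1.13, 4.28], [0.06, 2.93], [-2.69, 2.69]. Speed limits (rad/s): [2.22, 2.22, 2.79, 3.14, 3.14, 3.14].

## Interface

Orientations are given as [roll, pitch, yaw] about the fixed x, y, z axes, in that order (R = Rz(yaw) Ry(pitch) Rx(roll)).
In Python, from bench import arm gives the robot as it stands. The module is installed in compiled form; this text tells all that it offers.
- The arm moves only by the tool servo_tool, never from a script. Its arguments are lists of equal length, an entry for each row: "travel": the shift along the tool's x, y, z in cm, a list of three; "spin": the turn about the tool's z in degrees; "claw": the opening, from 0 (shut) to 1 (fully open). In form: {"travel": [[dx, dy, dz], ...], "spin": [spin, ...], "claw": [claw, ...]}. A call has 1 to 10 rows; each row is the pose to reach, as a shift and turn from the pose commanded when the call began, along the tool's axes at that moment; what a row does not reach only later rows make up. A row lasts 1/12 s, in which the tool goes at most 41.7 mm and 7.16 degrees, less where a joint would pass 70% of its speed; a pose out of reach is approached as far as the arm can. A call with a gripper value outside its range is refused whole. The fingers move at their own pace and stop on an object; "force" is the grip in N (left out, the last holds). Time passes only in rows, so rows that repeat a pose let the fingers close. It gives the time, the measured TCP pose, the force, the opening and the grip force at its end, in the units of the state.
- arm.state(): the state, without advancing time (a new reading comes with each control period).
- arm.grab_frame(name): name is "scene" or "top" or "wrist"; returns the picture (480x640x3 uint8, red, green, blue); there is no depth.
- arm.get_calibration(name): a dict with "fx", "fy", "cx", "cy" (pixels), "extrinsics" (4x4, takes a point from world to camera coordinates). Camera axes: x right, y down, z forward; pixel columns grow to the right and rows downward; lengths in mm; the calibration is good to about 2 mm. A picture is of the moment at which its call begins: read the wrist's pose just before it. get_calibration takes no time and is no camera call; for the wrist camera it gives the pose at the moment of the call.
- arm.job_done(): hands the job in; it is judged then, once.
The state is a dict: "t": time; "joint_positions": joint angles; "qd": joint speeds; "tau": joint torques, N m; "position": TCP position; "ee_rot": TCP orientation; "force": force on the tool from outside, world axes, zero at the start; "wrist_torque": the same for the moment, N m; "grip_width": finger opening in mm; "gripper_force": force on a finger pad.
Only numpy, scipy, OpenCV 4.12 (cv2) and the standard library are available. Lean on these libraries where they do the work, as an engineer would, in place of code of your own. Each camera call takes 0.05 s, during which the arm holds its last target. There are 200 camera calls.

## Task

Take the crank's grip and wind it clockwise, steadily (well under half a turn a second), to lower the plate until its spring foot clamps the control unit with about 50 N, going by feel and never letting it press harder than 90 N. Then let go of the crank and push the reader's start lever all the way over, away from the robot's side. Leave the control unit where it lies and do not disturb the things around.

Things in the scene. Friction and masses are not known exactly. Their poses are not given: they have to be found in the camera images.
- fixture: Aluminium clamping fixture, heavy, fixed. Origin on the table under the crank's vertical axis; z up. Base 200 (x) by 330 mm (y -260 to +70), bed top 35 mm above the table. Top deck 160 by 85 mm, 172 to 190 mm high, carries the crank; two posts and a screw below it. The plate and control unit lie on its -y side.
- crank_axis (a point): Point on the crank's vertical axis at the upper face of the hand wheel, 209 mm above the table. Wheel: aluminium disc, 120 mm across, 10 mm thick; nut in its middle 24 mm across, 4 mm high.
- crank (a joint): Angle of the hand wheel, rad, growing clockwise seen from above (plate goes down 30 mm a turn, 4.77 mm a rad; 0 = plate topmost; stop at 17.5). Starts at 0.2 to 2.2. Friction (0.38 N m) holds the wheel where it is left and masks the load at a standstill: feel it while turning. Drag along the circle at the grip: about 7 N running free, plus 0.95 N for each 10 N of clamping (12 N at 50 N).
- grip: Black upright cylinder on the hand wheel, 22 mm across, 50 mm tall, spinning freely on its pin, 50 mm from the crank axis. Origin on its own axis at its lower end, 210 mm above the table, 1 mm above the wheel; z up. Its place shows the crank's angle: it goes round with the wheel.
- press_plate: Clear perforated plate, 170 by 250 by 8 mm, with an aluminium block on the screw; it carries the spring foot: a dark cross with four orange pads. Origin on the crank axis at the plate's underside (147 mm high when topmost). Pad faces lie 32 mm below the plate's underside, but the foot is locked up to 11 mm higher or lower for each job, not measured: feel when it meets. Foot spring: 10 N a mm.
- control_unit: Car control unit, open: aluminium housing 140 by 130 by 30 mm with a green circuit board on top, lying loose on the fixture's bed under the foot. Origin at the centre of its underside, 35 mm above the table; its top at 65 mm. The pads meet it at 8.2 to 12.8 rad of crank angle, depending on the foot's setting (10.5 at the middle); 50 N comes about 1.05 rad later.
- reader: Blue reader box, fixed, 120 (x) by 130 (y) by 50 mm high, with the start lever on its top. Origin at the centre of its underside; its x axis points the way that the lever is pushed.
- start_lever (a joint): Lever angle, rad: 0 leaning 0.5 rad towards the reader's -x side (off), 1.0 at its far stop leaning 0.5 rad towards the reader's +x side (on); it stays where it is left and needs about 1 N at its ball. Its pivot lies along the reader's y axis, 72 mm above the table, at x 0, y 10 mm in the reader's frame.
- start_lever_tip (a point): Centre of the red ball, 26 mm across, at the lever's tip, 70 mm from the pivot; off: 133 mm above the table and 34 mm to the -x side of the pivot; midway 142 mm high. The lever's rod is 10 mm thick, its block 25 mm high on the reader's top.
- screwdriver: Screwdriver lying on the table, a bystander. Origin under its middle.
- unit_cover: Aluminium cover of the control unit, a shallow tray 150 by 130 by 22 mm, a bystander. Origin at the centre of its underside.
- cleaner: Jar 50 mm across, 110 mm high, with a blue cap, a bystander. Origin at the centre of its underside.
There are look-alikes about, which are no part of the job. Leave any purple or yellow look-alike of the control_unit alone. Several things have the shape of the reader; the one meant has the colours described above.

How it is judged (in metres and radians):
On the way, in this order (a step that is already met when the one before it is completed fails the run):
1. the crank is wound on by its grip, held in the fingers, with the plate on its way down (contact force between the fingers and grip above 2 N and value of joint crank above 4 rad), for 0.2 s.
2. the foot clamps the control unit with 30 to 70 N and the crank has been let go (contact force between press_plate and control_unit between 30 and 70 N and contact force between each of the arm, the fingers and fixture below 0.5 N), for 0.3 s.
3. the start lever is pushed all the way over (value of joint start_lever above 0.85 rad), for 0.2 s.
At the end, for the whole second after the job is handed in: The spring foot clamps the control unit with 30 to 70 N, the unit lies within 8 mm of where it was, at rest, and the start lever is over (beyond 0.85 rad) (contact force between press_plate and control_unit between 30 and 70 N and value of joint start_lever above 0.85 rad and distance of control_unit from where it was at the start of the episode below 0.008 m and linear speed of control_unit below 0.01 m/s); the robot touches nothing.
It fails at once if the control unit is pressed with more than 95 N (contact force between press_plate and control_unit above 95 N).
It fails at once if the crank is spun faster than 3.5 rad/s (velocity of joint crank above 3.5 rad/s).
It fails at once if the screwdriver, the cover or the jar is moved more than 30 mm (distance of any of screwdriver, unit_cover, cleaner from where it was at the start of the episode above 0.03 m).
It also fails if it takes over 72 s, if anything falls off the work surface, if the arm or the gripper's body presses on something with over 40 N, if the wrist force passes 120 N, or if a joint passes its speed limit or range.

## Working session

There is one attempt and no reset: what is moved stays moved. The work goes in short steps, Python scripts to look and compute and a tool call to move; the robot and the scene stay as the last step left them, time stands still between calls to the robot, and variables do not carry over. Pictures are saved under pics/ and viewed, at most 10 in all, crops included, and the job is handed in when it is done.

Besides the shell and the picture viewer there is one more tool, called after "Emit:" as name(argument=value, ...) on one line, values as JSON. servo_tool: Moves the arm, as the interface text tells. Its arguments: {"type":"object","properties":{"travel":{"type":"array","items":{"type":"array","items":{"type":"number"}}},"spin":{"type":"array","items":{"type":"number"}},"claw":{"type":"array","items":{"type":"number"}},"force":{"type":"number"}},"required":["travel","spin","claw"]}

```bash
mkdir -p pics; python3 - <<'E'
from bench import arm
import cv2
print(arm.state()); print(arm.tip_extent)
for n in("top","scene"):
    cv2.imwrite(f"pics/{n}1.png",arm.grab_frame(n)[:,:,::-1]); print(arm.get_calibration(n))
E
```

```text
{'t': 0.0, 'joint_positions': array([ 1.01740528e+00,  4.91572280e-01,  1.55944555e+00, -1.69304580e-05,
        1.09170919e+00, -1.05605476e-01]), 'qd': array([ 8.51527461e-04,  1.02554178e-04,  2.32833845e-04,  3.62349915e-04,
       -1.18971845e-03, -5.43259437e-05]), 'tau': array([ 6.05909827e-04, -6.18444514e+01, -2.61598599e+01,  4.26462987e-05,
        4.01834812e-03,  1.06022404e-05]), 'position': array([270.48312383, 563.20996228, 247.72117247]), 'ee_rot': array([-3.14046303e+00, -1.04640482e-04,  2.69381483e+00]), 'force': array([ 0.45116684,  0.00195363, -0.00579508]), 'wrist_torque': array([-0.01776733,  0.06451407,  0.00125872]), 'gripper_force': 0.0, 'grip_width': 85.06997281758497}
17.0
{'fx': 512.2019882205175, 'fy': 512.2019882205175, 'cx': 327.65883748392673, 'cy': 237.74659903656246, 'extrinsics': array([[ 1.90846645e-02, -9.99817828e-01, -2.92845214e-04,
        -3.13181287e+01],
       [-9.96098598e-01, -1.89884293e-02, -8.61801702e-02,
         4.69267868e+02],
       [ 8.61589100e-02,  1.93642234e-03, -9.96279525e-01,
         1.49526208e+03],
       [ 0.00000000e+00,  0.00000000e+00,  0.00000000e+00,
         1.00000000e+00]])}
{'fx': 450.88860461336657, 'fy': 450.88860461336657, 'cx': 311.1805258768792, 'cy': 238.59187791979633, 'extrinsics': array([[ 8.96024684e-01,  4.43933774e-01, -7.91007910e-03,
        -4.21049980e+02],
       [ 2.69824061e-01, -5.58581452e-01, -7.84335220e-01,
        -3.03929366e+01],
       [-3.52611318e-01,  7.00649388e-01, -6.20286783e-01,
         1.58214940e+03],
       [ 0.00000000e+00,  0.00000000e+00,  0.00000000e+00,
         1.00000000e+00]])}
```

View pics/top1.png

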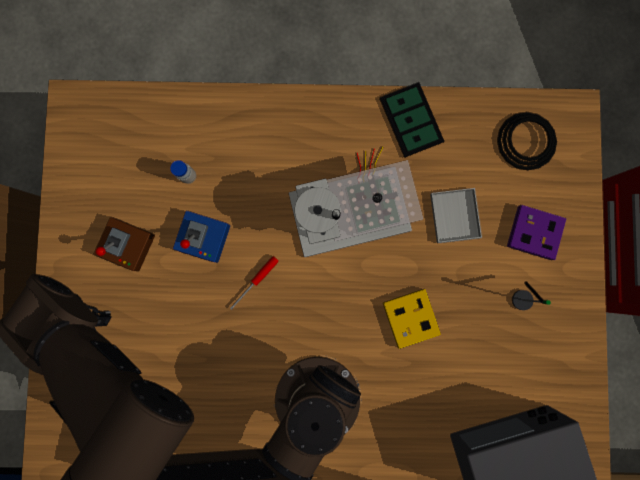

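View pics/scene1.png

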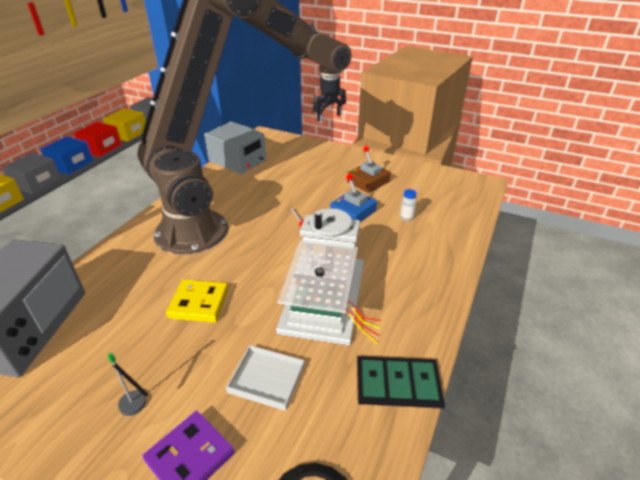

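```bash
python3 - <<'E'
import cv2,numpy as np
a=cv2.imread("pics/top1.png")[160:270,160:440]; b=cv2.imread("pics/scene1.png")[160:300,270:430]
a=cv2.resize(a,None,fx=2.85,fy=2.85,interpolation=cv2.INTER_CUBIC)
b=cv2.resize(b,(330,288),interpolation=cv2.INTER_CUBIC)
c=np.zeros((600,800,3),np.uint8);c[:a.shape[0],:a.shape[1]]=a[:,:800];c[313:600,:330]=b[:287];cv2.imwrite("pics/crop1.png",c)
E
```

```text
(no output)
```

View pics/crop1.png

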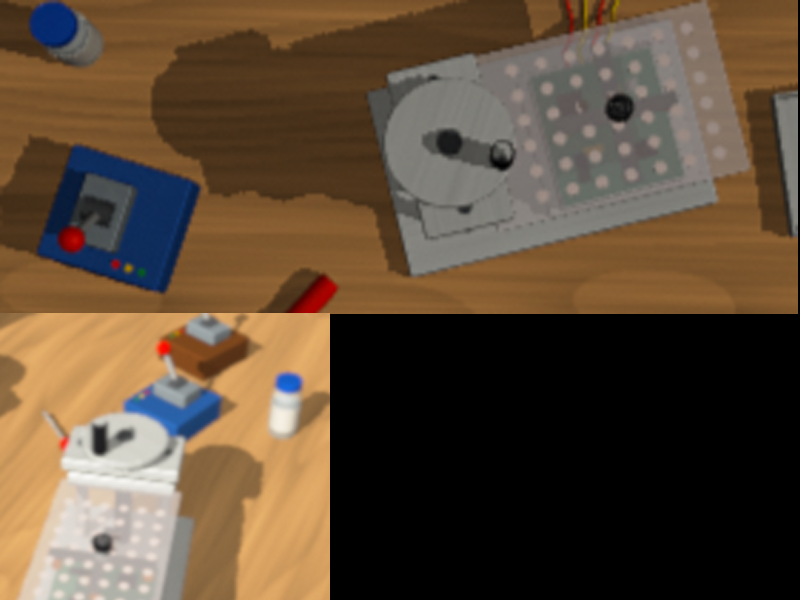

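```bash
cat > h.py <<'E'
import numpy as np
from bench import arm
def pt(n,u,v,z):
    c=arm.get_calibration(n);E=c["extrinsics"];R=E[:3,:3];o=-R.T@E[:3,3]
    d=R.T@np.array([(u-c["cx"])/c["fx"],(v-c["cy"])/c["fy"],1]);return o+d*(z-o[2])/d[2]
def px(n,p):
    c=arm.get_calibration(n);E=c["extrinsics"];q=E[:3,:3]@p+E[:3,3];return c["fx"]*q[0]/q[2]+c["cx"],c["fy"]*q[1]/q[2]+c["cy"]
E
python3 - <<'E'
from h import *
import cv2
f=lambda x,y,z:pt("top",160+(x+.5)/2.85-.5,160+(y+.5)/2.85-.5,z)
A=f(450,144,209);G=f(502,153,260);B=f(71,239,133)
print("axis",A,"grip",G,np.hypot(*(G-A)[:2]),np.degrees(np.arctan2(*(G-A)[1::-1])));
d=f(717,200,35)-f(412,275,35);print("bed edge",np.linalg.norm(d),np.degrees(np.arctan2(d[1],d[0])))
P=[f(*q,50) for q in((75,147),(200,185),(163,291),(40,255))]
print("reader c",sum(P)/4); 
for i in range(4): e=P[(i+1)%4]-P[i];print(np.linalg.norm(e),np.degrees(np.arctan2(e[1],e[0])))
print("ball",B)
# scene check
g=lambda x,y,z:pt("scene",270+x*160/330,160+(y-313)*140/288,z)
print("scene grip top",g(99,425,260),"ball",g(165,349,133))
im=arm.grab_frame("scene").astype(int);
m=(im[...,0]>150)&(im[...,1]<60)&(im[...,2]<60);print([ (c,s[4]) for c,s in zip(*cv2.connectedComponentsWithStats(m.astype(np.uint8))[3:1:-1])][1:])
E
```

```text
axis [524.85714395   4.87953528 209.        ] grip [510.60147021 -42.04385127 260.        ] 49.04108929471356 -106.89917151669464
bed edge 323.0289030095814 -75.07125408782618
reader c [463.49858647 343.30567283  50.        ]
134.2643457462793 -105.83143054934754
113.84259468074264 162.8021958351382
130.85218362250868 74.86884511332919
115.41164244696427 -15.480288042150432
ball [436.68010768 368.40537489 133.        ]
scene grip top [519.06066177 -53.68273583 260.        ] ball [445.50544474 361.0599799  133.        ]
[(array([34.04545455, 18.44318182]), np.int32(88)), (array([ 92.84629295, 134.31464738]), np.int32(553)), (array([365.71428571, 148.5       ]), np.int32(14)), (array([248., 165.]), np.int32(1)), (array([349.53333333, 176.46666667]), np.int32(30)), (array([300.5, 222.5]), np.int32(2))]
```

Emit:
servo_tool(travel=[[-2.8,-2.6,-1.5],[-5.6,-5.2,-3],[-8.4,-7.8,-4],[-11.2,-10.4,-5],[-14,-13,-6],[-16.8,-15.6,-7],[-19.6,-18.2,-8],[-22.4,-20.8,-8.5],[-25.2,-23.4,-8.5],[-28,-26,-8.5]], spin=[-5,-10,-15,-20,-25.7,-25.7,-25.7,-25.7,-25.7,-25.7], claw=[1,1,1,1,1,1,1,1,1,1])

```text
t: 0.98
position: [410.6, 206.0, 333.7]
ee_rot: [3.141, 0.001, -3.141]
force: [0.7, 0.7, 0.1]
grip_width: 85.4
gripper_force: 0.0
```

Emit:
servo_tool(travel=[[-1.5,-3.8,0],[-3,-7.4,0],[-4.5,-11,0],[-6,-14.6,0],[-7.4,-18.2,0],[-8.7,-21.8,0],[-9.7,-24,0],[-10,-24.8,0],[-10,-24.8,0],[-10,-24.8,0]], spin=[0,0,0,0,0,0,0,0,0,0], claw=[1,1,1,1,1,1,1,1,1,1])

```text
t: 1.82
position: [510.2, -39.7, 333.0]
ee_rot: [3.141, -0.001, -3.141]
force: [0.7, 0.7, 0.3]
grip_width: 85.5
gripper_force: 0.0
```

```bash
python3 - <<'E'
from h import *
import cv2
s=arm.state();print(s["position"],s["ee_rot"],s["force"])
c=arm.get_calibration("wrist");np.save("wc.npy",c["extrinsics"]);print(c)
im=arm.grab_frame("wrist")
cv2.imwrite("pics/w1.png",im[:,:,::-1])
for p in([525,5,209],[510.6,-42,260]):print(px("wrist",np.array(p)))
E
```

```text
[510.2362322  -39.73902158 333.03728192] [ 3.14107278e+00 -6.88848295e-04 -3.14149970e+00] [0.70113657 0.73416668 0.28836749]
{'fx': 430.1443372418292, 'fy': 430.1443372418292, 'cx': 318.5906869547568, 'cy': 242.00045175235235, 'extrinsics': array([[-9.54528638e-04,  9.99999501e-01,  2.93514456e-04,
         4.10158788e+01],
       [ 9.47101528e-01,  8.09837438e-04,  3.20933078e-01,
        -5.51289996e+02],
       [ 3.20932680e-01,  5.84327803e-04, -9.47101828e-01,
         2.98590494e+02],
       [ 0.00000000e+00,  0.00000000e+00,  0.00000000e+00,
         1.00000000e+00]])}
(np.float64(390.48396989151036), np.float64(262.8887297658689))
(np.float64(314.7316485809242), np.float64(273.28623778905353))
```

View pics/w1.png

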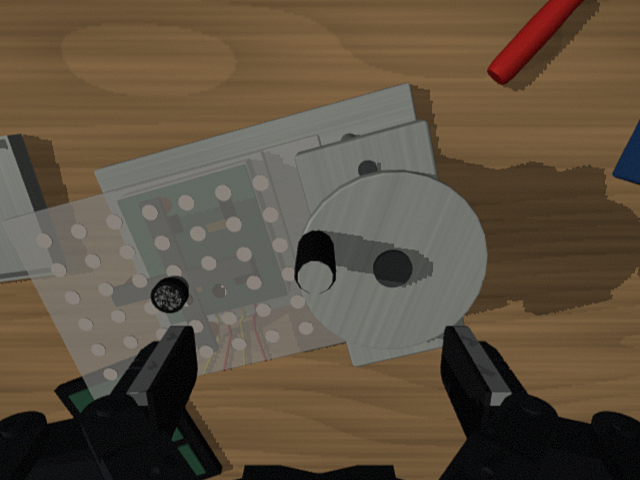

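```bash
python3 - <<'E'
from h import *
for n,u,v,z in(("wheel",394.5,261.5,209),("nut",392.5,268,213),("grip",316.5,277,260)):print(n,pt("wrist",u,v,z))
A=pt("wrist",394,262.5,209);G=pt("wrist",316.5,277,260);print(np.linalg.norm((G-A)[:2]))
E
```

```text
wheel [524.06267674   7.46011871 209.        ]
nut [526.81708479   5.7146611  213.        ]
grip [512.62703707 -41.10952052 260.        ]
49.790551533916634
```

Emit:
servo_tool(travel=[[-0.23,-0.2,2],[-0.23,-0.2,5],[-0.23,-0.2,7.5],[-0.23,-0.2,9],[-0.23,-0.2,9.7],[-0.23,-0.2,9.7]], spin=[0,0,0,0,0,0], claw=[1,1,1,1,1,1], force=40)

```text
t: 2.37
position: [512.3, -40.9, 235.4]
ee_rot: [3.141, -0.002, -3.139]
force: [0.5, 0.2, 0.1]
grip_width: 85.0
gripper_force: 0.0
```

Emit:
servo_tool(travel=[[0,0,0],[0,0,0],[0,0,0],[0,0,0],[0,0,0],[0,0,0],[0,0,0],[0,0,0]], spin=[0,0,0,0,0,0,0,0], claw=[0,0,0,0,0,0,0,0])

```text
t: 3.03
position: [513.0, -41.8, 236.9]
ee_rot: [3.141, 0.001, -3.141]
force: [-1.9, 3.2, 5.4]
grip_width: 20.9
gripper_force: 38.9
```

```bash
cat >> h.py <<'E'
def tab(t0,step=7.2,n=10,r=5.0):
    t=np.radians(t0-step*np.arange(n+1));X=r*np.cos(t);Y=r*np.sin(t)
    return [[round(-(a-X[0]),2),round(b-Y[0],2),0] for a,b in zip(X[1:],Y[1:])]
E
python3 -c "
from h import *
for k in range(5):print(tab(-105-72*k))"
```

```text
[[np.float64(0.6), np.float64(0.2), 0], [np.float64(1.16), np.float64(0.47), 0], [np.float64(1.69), np.float64(0.82), 0], [np.float64(2.17), np.float64(1.22), 0], [np.float64(2.59), np.float64(1.68), 0], [np.float64(2.96), np.float64(2.19), 0], [np.float64(3.25), np.float64(2.75), 0], [np.float64(3.48), np.float64(3.33), 0], [np.float64(3.63), np.float64(3.94), 0], [np.float64(3.7), np.float64(4.57), 0]]
[[np.float64(-0.01), np.float64(0.63), 0], [np.float64(-0.09), np.float64(1.25), 0], [np.float64(-0.25), np.float64(1.86), 0], [np.float64(-0.49), np.float64(2.44), 0], [np.float64(-0.8), np.float64(2.98), 0], [np.float64(-1.17), np.float64(3.49), 0], [np.float64(-1.61), np.float64(3.94), 0], [np.float64(-2.1), np.float64(4.34), 0], [np.float64(-2.63), np.float64(4.67), 0], [np.float64(-3.2), np.float64(4.93), 0]]
[[np.float64(-0.6), np.float64(0.19), 0], [np.float64(-1.22), np.float64(0.3), 0], [np.float64(-1.84), np.float64(0.33), 0], [np.float64(-2.47), np.float64(0.29), 0], [np.float64(-3.09), np.float64(0.16), 0], [np.float64(-3.68), np.float64(-0.04), 0], [np.float64(-4.25), np
[... 296 characters left out ...]
4), np.float64(-2.26), 0], [np.float64(-1.11), np.float64(-2.88), 0], [np.float64(-1.1), np.float64(-3.51), 0], [np.float64(-1.02), np.float64(-4.13), 0], [np.float64(-0.85), np.float64(-4.74), 0], [np.float64(-0.62), np.float64(-5.32), 0], [np.float64(-0.31), np.float64(-5.87), 0]]
[[np.float64(0.37), np.float64(-0.5), 0], [np.float64(0.81), np.float64(-0.96), 0], [np.float64(1.3), np.float64(-1.35), 0], [np.float64(1.83), np.float64(-1.68), 0], [np.float64(2.4), np.float64(-1.94), 0], [np.float64(3.0), np.float64(-2.13), 0], [np.float64(3.62), np.float64(-2.24), 0], [np.float64(4.25), np.float64(-2.28), 0], [np.float64(4.87), np.float64(-2.23), 0], [np.float64(5.49), np.float64(-2.11), 0]]
```

Emit:
servo_tool(travel=[[0.6,0.2,0],[1.16,0.47,0],[1.69,0.82,0],[2.17,1.22,0],[2.59,1.68,0]], spin=[0,0,0,0,0], claw=[0,0,0,0,0])

```text
t: 3.45
position: [488.9, -25.4, 237.1]
ee_rot: [-3.141, 0.006, -3.141]
force: [13.2, 1.8, -3.2]
grip_width: 20.7
gripper_force: 39.2
```

Emit:
servo_tool(travel=[[0.37,0.51,0],[0.66,1.07,0],[0.89,1.65,0],[1.04,2.26,0],[1.11,2.89,0]], spin=[0,0,0,0,0], claw=[0,0,0,0,0])

```text
t: 3.87
position: [477.9, 2.9, 237.0]
ee_rot: [-3.14, 0.006, -3.141]
force: [11.5, -6.4, -2.9]
grip_width: 21.2
gripper_force: 39.4
```

Emit:
servo_tool(travel=[[-0.01,0.63,0],[-0.09,1.25,0],[-0.25,1.86,0],[-0.49,2.44,0],[-0.8,2.98,0],[-1.17,3.49,0],[-1.61,3.94,0],[-2.1,4.34,0],[-2.63,4.67,0],[-3.2,4.93,0]], spin=[0,0,0,0,0,0,0,0,0,0], claw=[0,0,0,0,0,0,0,0,0,0])

```text
t: 4.7
position: [508.0, 51.9, 236.9]
ee_rot: [-3.14, 0.0, -3.141]
force: [-3.0, -9.0, 6.6]
grip_width: 20.5
gripper_force: 40.6
```

Emit:
servo_tool(travel=[[-0.6,0.19,0],[-1.22,0.3,0],[-1.84,0.33,0],[-2.47,0.29,0],[-3.09,0.16,0],[-3.68,-0.04,0],[-4.25,-0.31,0],[-4.77,-0.65,0],[-5.25,-1.06,0],[-5.68,-1.52,0]], spin=[0,0,0,0,0,0,0,0,0,0], claw=[0,0,0,0,0,0,0,0,0,0])

```text
t: 5.53
position: [565.3, 39.1, 237.0]
ee_rot: [3.139, 0.002, -3.141]
force: [1.9, 10.4, 3.6]
grip_width: 21.0
gripper_force: 40.5
```

Emit:
servo_tool(travel=[[-0.36,-0.51,0],[-0.66,-1.07,0],[-0.89,-1.65,0],[-1.04,-2.26,0],[-1.11,-2.88,0],[-1.1,-3.51,0],[-1.02,-4.13,0],[-0.85,-4.74,0],[-0.62,-5.32,0],[-0.31,-5.87,0]], spin=[0,0,0,0,0,0,0,0,0,0], claw=[0,0,0,0,0,0,0,0,0,0])

```text
t: 6.37
position: [569.8, -21.2, 237.1]
ee_rot: [3.142, 0.006, -3.141]
force: [9.4, 2.2, -0.8]
grip_width: 20.8
gripper_force: 40.0
```

Emit:
servo_tool(travel=[[0.37,-0.5,0],[0.81,-0.96,0],[1.3,-1.35,0],[1.83,-1.68,0],[2.4,-1.94,0],[3.0,-2.13,0],[3.62,-2.24,0],[4.25,-2.28,0],[4.87,-2.23,0],[5.49,-2.11,0]], spin=[0,0,0,0,0,0,0,0,0,0], claw=[0,0,0,0,0,0,0,0,0,0])

```text
t: 7.2
position: [514.1, -42.2, 237.0]
ee_rot: [-3.142, 0.005, -3.141]
force: [8.5, 5.1, 0.9]
grip_width: 21.0
gripper_force: 40.1
```

Emit:
servo_tool(travel=[[0.6,0.2,0],[1.16,0.47,0],[1.69,0.82,0],[2.17,1.22,0],[2.59,1.68,0]], spin=[0,0,0,0,0], claw=[0,0,0,0,0])

```text
t: 7.62
position: [488.9, -25.4, 237.0]
ee_rot: [-3.141, 0.006, -3.141]
force: [13.2, 1.3, -3.3]
grip_width: 21.1
gripper_force: 39.8
```

Emit:
servo_tool(travel=[[0.37,0.51,0],[0.66,1.07,0],[0.89,1.65,0],[1.04,2.26,0],[1.11,2.89,0]], spin=[0,0,0,0,0], claw=[0,0,0,0,0])

```text
t: 8.03
position: [477.9, 2.9, 237.0]
ee_rot: [-3.14, 0.006, -3.141]
force: [11.6, -7.0, -3.5]
grip_width: 20.5
gripper_force: 39.9
```

Emit:
servo_tool(travel=[[-0.01,0.63,0],[-0.09,1.25,0],[-0.25,1.86,0],[-0.49,2.44,0],[-0.8,2.98,0]], spin=[0,0,0,0,0], claw=[0,0,0,0,0])

```text
t: 8.45
position: [485.3, 32.3, 237.0]
ee_rot: [-3.139, 0.004, -3.141]
force: [6.2, -11.8, 1.1]
grip_width: 20.8
gripper_force: 40.5
```

Emit:
servo_tool(travel=[[-0.37,0.51,0],[-0.81,0.96,0],[-1.3,1.36,0],[-1.83,1.69,0],[-2.4,1.95,0]], spin=[0,0,0,0,0], claw=[0,0,0,0,0])

```text
t: 8.87
position: [508.0, 51.9, 236.9]
ee_rot: [-3.14, 0.0, -3.141]
force: [-3.9, -9.3, 6.4]
grip_width: 20.8
gripper_force: 41.1
```

Emit:
servo_tool(travel=[[-0.6,0.19,0],[-1.22,0.3,0],[-1.84,0.33,0],[-2.47,0.29,0],[-3.09,0.16,0]], spin=[0,0,0,0,0], claw=[0,0,0,0,0])

```text
t: 9.28
position: [538.2, 54.9, 236.9]
ee_rot: [3.141, -0.001, -3.141]
force: [-5.7, 4.2, 8.4]
grip_width: 20.9
gripper_force: 41.2
```

Emit:
servo_tool(travel=[[-0.59,-0.2,0],[-1.16,-0.47,0],[-1.68,-0.81,0],[-2.16,-1.22,0],[-2.59,-1.68,0]], spin=[0,0,0,0,0], claw=[0,0,0,0,0])

```text
t: 9.7
position: [565.0, 39.4, 237.0]
ee_rot: [3.138, 0.001, -3.141]
force: [-0.9, 14.9, 4.3]
grip_width: 20.6
gripper_force: 41.1
```

Emit:
servo_tool(travel=[[-0.36,-0.51,0],[-0.66,-1.07,0],[-0.89,-1.65,0],[-1.04,-2.26,0],[-1.11,-2.88,0]], spin=[0,0,0,0,0], claw=[0,0,0,0,0])

```text
t: 10.12
position: [577.6, 10.5, 237.1]
ee_rot: [3.138, 0.005, -3.141]
force: [9.7, 13.9, -1.0]
grip_width: 21.1
gripper_force: 40.7
```

Emit:
servo_tool(travel=[[0.04,0.31,0],[0.1,0.72,0],[0.22,1.23,0]], spin=[0,0,0], claw=[0,0,0])

```text
t: 10.37
position: [575.6, 20.8, 237.1]
ee_rot: [-3.141, 0.006, -3.141]
force: [9.3, -1.3, -0.0]
grip_width: 21.1
gripper_force: 40.5
```

Emit:
servo_tool(travel=[[0,0,0],[0,0,0],[0,0,0],[0,0,0],[0,0,0],[0,0,0]], spin=[0,0,0,0,0,0], claw=[0,0.7,0.7,0.7,0.7,0.7])

```text
t: 10.87
position: [573.4, 21.1, 236.3]
ee_rot: [3.142, -0.0, -3.141]
force: [0.5, 0.1, 0.8]
grip_width: 59.6
gripper_force: 0.0
```

Emit:
servo_tool(travel=[[0,0,-1],[0,0,-3],[0,0,-6],[0,0,-9],[0,0,-10],[0,0,-10],[0,0,-10]], spin=[0,0,0,0,0,0,0], claw=[0.7,0.7,0.7,0.7,0.7,0.7,0.7])

```text
t: 11.45
position: [573.3, 21.2, 336.3]
ee_rot: [3.142, 0.0, -3.141]
force: [-0.2, -0.3, 0.3]
grip_width: 60.0
gripper_force: 0.0
```

```bash
python3 - <<'E'
from h import *
import cv2
s=arm.state();print(s["t"],s["position"],s["force"],s["grip_width"])
im=arm.grab_frame("scene")[150:310,260:420,::-1]
cv2.imwrite("pics/s2.png",cv2.resize(im,(600,600),interpolation=cv2.INTER_CUBIC))
E
```

```text
11.45 [573.32043501  21.21972581 336.29639752] [-0.23052095 -0.30717261  0.31295514] 59.95508333445657
```

View pics/s2.png

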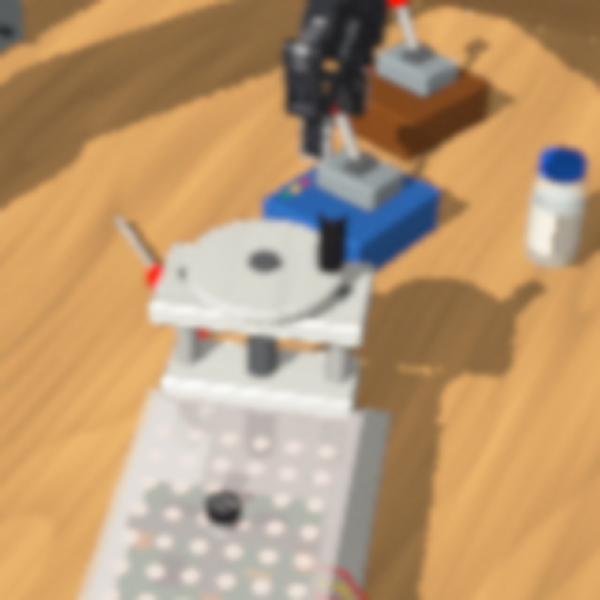

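Emit:
servo_tool(travel=[[1.8,3.5,0],[3.6,7,0],[5.4,10.5,0],[7.2,14,0],[9,17.5,0],[10.8,21,0],[12.6,24.5,0],[14.4,28,0],[16,31.5,0],[17.3,34.9,0]], spin=[0,4,8,12,16,16,16,16,16,16], claw=[0,0,0,0,0,0,0,0,0,0])

```text
t: 12.33
position: [398.5, 371.5, 334.9]
ee_rot: [-3.14, -0.002, 2.863]
force: [-0.2, 0.4, 0.8]
grip_width: -0.1
gripper_force: 0.0
```

Emit:
servo_tool(travel=[[0,0,0],[0,0,0]], spin=[0,0], claw=[0,0])

```text
t: 12.5
position: [399.1, 371.2, 334.6]
ee_rot: [-3.139, -0.002, 2.866]
force: [0.1, -0.2, -0.3]
grip_width: -0.2
gripper_force: 0.0
```

```bash
python3 - <<'E'
from h import *
import cv2
s=arm.state();print(s["position"],s["ee_rot"])
np.save("wc.npy",arm.get_calibration("wrist")["extrinsics"])
im=arm.grab_frame("wrist")
cv2.imwrite("pics/w2.png",im[:,:,::-1])
h=cv2.cvtColor(im,cv2.COLOR_RGB2HSV);m=((h[...,0]<6)|(h[...,0]>174))&(h[...,1]>180)&(h[...,2]>80)
n,l,st,c=cv2.connectedComponentsWithStats(m.astype(np.uint8))
for i in range(1,n):
  if st[i,4]>60:print(st[i],c[i],pt("wrist",*c[i],133))
E
```

```text
[399.11135524 371.21104235 334.56775909] [-3.13928450e+00 -1.78112296e-03  2.86629301e+00]
[529 117  10  10  74] [533.82432432 121.55405405] [378.87117758 539.01577524 133.        ]
[ 598  130   42   35 1135] [618.26431718 146.80881057] [414.43179297 597.64542372 133.        ]
[ 102  163   46   90 1933] [123.55716503 208.34712882] [357.26517237 221.11816178 133.        ]
[314 240  32  31 741] [329.27125506 255.32388664] [439.22679221 366.3580349  133.        ]
```

View pics/w2.png

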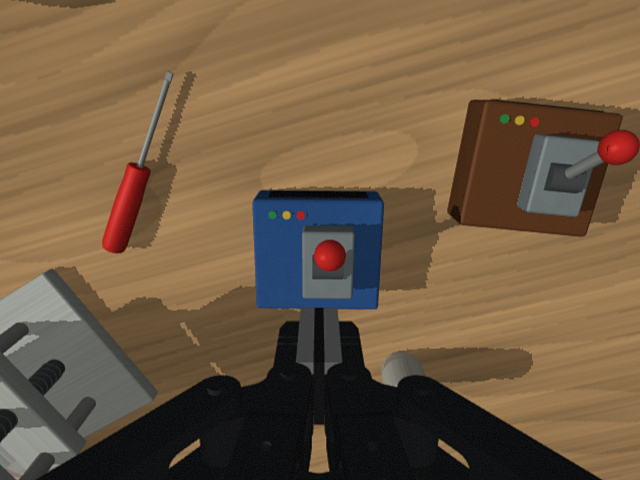

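Emit:
servo_tool(travel=[[1.5,0.6,3],[1.5,0.6,7],[1.5,0.6,11],[1.5,0.6,15],[1.5,0.6,18],[1.5,0.6,20],[1.5,0.6,20],[1.5,0.6,20]], spin=[0,0,0,0,0,0,0,0], claw=[0,0,0,0,0,0,0,0])

```text
t: 13.22
position: [387.9, 378.9, 135.7]
ee_rot: [-3.14, -0.001, 2.861]
force: [0.2, 0.6, 0.2]
grip_width: -0.1
gripper_force: 0.0
```

Emit:
servo_tool(travel=[[-1,0,0],[-2,0,0],[-3,0,0],[-4,0,0],[-5,0,0],[-6,0,0],[-7,0,0],[-8,0,0],[-8.8,0,0],[-8.8,0,0]], spin=[0,0,0,0,0,0,0,0,0,0], claw=[0,0,0,0,0,0,0,0,0,0])

```text
t: 14.05
position: [473.7, 355.3, 136.1]
ee_rot: [3.141, 0.0, 2.862]
force: [-0.3, 0.1, -0.7]
grip_width: 0.1
gripper_force: 0.0
```

Emit:
servo_tool(travel=[[-0.3,0,0],[-0.6,0,0],[-0.8,0,0],[-0.8,0,0]], spin=[0,0,0,0], claw=[0,0,0,0])

```text
t: 14.38
position: [479.5, 353.6, 136.2]
ee_rot: [-3.141, -0.001, 2.863]
force: [-1.9, 0.5, -0.8]
grip_width: 0.3
gripper_force: 0.8
```

```bash
python3 - <<'E'
from h import *
import cv2
print(arm.state()["position"],arm.state()["force"])
a=arm.grab_frame("scene")[140:240,310:430,::-1];b=arm.grab_frame("wrist")[:,:,::-1]
a=cv2.resize(a,(400,333),interpolation=cv2.INTER_CUBIC);b=b[200:450,220:470]
b=cv2.resize(b,(333,333));cv2.imwrite("pics/p3.png",np.hstack([a,b]))
E
```

```text
[479.53833485 353.63993028 136.19852963] [-1.93776845  0.49887972 -0.81008795]
```

View pics/p3.png

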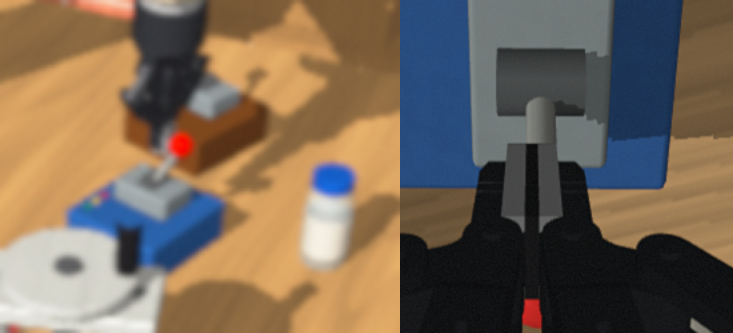

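Emit:
servo_tool(travel=[[-0.2,0,0],[-0.4,0,0],[-0.4,0,0]], spin=[0,0,0], claw=[0,0,0])

```text
t: 14.73
position: [480.3, 353.3, 136.1]
ee_rot: [-3.139, -0.006, 2.863]
force: [-20.0, 7.8, 5.3]
grip_width: 0.3
gripper_force: 11.0
```

Emit:
servo_tool(travel=[[-0.2,0,0],[-0.4,0,0],[-0.4,0,0]], spin=[0,0,0], claw=[0,0,0])

```text
t: 14.98
position: [480.9, 353.0, 135.9]
ee_rot: [-3.137, -0.012, 2.864]
force: [-39.6, 16.5, 12.3]
grip_width: 0.1
gripper_force: 21.2
```

Force climbs without motion: the lever is at its stop. Retreat and rise.

Emit:
servo_tool(travel=[[1,0,0],[3,0,0],[6,0,0],[9,0,0],[9,0,-4],[9,0,-8],[9,0,-12],[9,0,-15],[9,0,-15],[9,0,-15]], spin=[0,0,0,0,0,0,0,0,0,0], claw=[0,0,0,0,0,0,0,0,0,0])

```text
t: 15.82
position: [401.3, 376.4, 288.0]
ee_rot: [3.138, 0.003, 2.863]
force: [-0.1, 0.1, -1.0]
grip_width: 0.0
gripper_force: 0.0
```

```bash
python3 - <<'E'
from h import *
import cv2
print(arm.state()["position"],arm.state()["force"])
im=arm.grab_frame("wrist");h=cv2.cvtColor(im,cv2.COLOR_RGB2HSV);m=((h[...,0]<6)|(h[...,0]>174))&(h[...,1]>180)&(h[...,2]>80)
n,l,st,c=cv2.connectedComponentsWithStats(m.astype(np.uint8))
for i in range(1,n):
  if st[i,4]>60:print(st[i],c[i],pt("wrist",*c[i],133))
cv2.imwrite("pics/w3.png",np.hstack([cv2.resize(im,(400,300)),cv2.resize(arm.grab_frame("scene"),(400,300))])[:,:,::-1])
E
```

```text
[401.31197226 376.39523489 288.01133092] [-0.0748877   0.08573497 -0.96019398]
[547 117  11  11  94] [552.10638298 121.59574468] [375.14727767 534.77237048 133.        ]
[630 138  10  31 205] [635.59512195 153.0097561 ] [409.51806041 584.34301541 133.        ]
[  72  169   49   99 2384] [ 94.57969799 218.95763423] [354.49188338 230.93766224 133.        ]
```

View pics/w3.png

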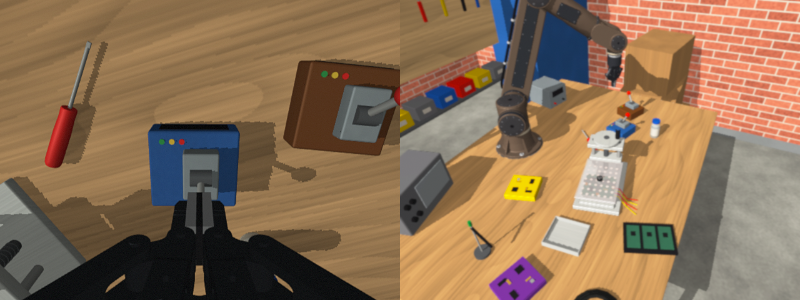

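```bash
python3 - <<'E'
from h import *
import cv2
im=arm.grab_frame("scene").astype(int);m=(im[...,0]>130)&(im[...,1]<70)&(im[...,2]<70)
n,l,st,c=cv2.connectedComponentsWithStats(m.astype(np.uint8))
print([pt("scene",*c[i],133).round() for i in range(1,n) if 340<c[i][0]<380 and 130<c[i][1]<200])
print(arm.job_done())
E
```

```text
[array([414., 598., 133.]), array([449., 429., 133.]), array([505., 349., 133.])]
the job is handed in; nothing more can be done
None
```

The job is handed in. By feel, the foot clamps the control unit with roughly 45–50 N, which I estimated from the winding and unwinding drag because clamp force is not measured directly. The crank has been let go, and the start lever is over at its far stop: the force rose with no further motion, and the ball measures at (505, 349), where that stop should put it. I have not seen the judge's result.

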